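# Clear the glass jig and hold its spring jaw open

### The arm

A 6-joint arm with a two-finger parallel gripper is mounted at the origin on the work surface. World frame = base frame: x ahead of the robot, y to its left, z up, the work surface at z = 0. Lengths are in m, angles in rad, forces in N, time in s.
With the tool pointing down it reaches from about 0.375 to 0.975 m from the base axis. Payload 3.8 kg.
Tool frame: the origin (TCP) lies on the centre line of the jaws, within the pads' length; the fingertips stand 14 mm ahead of it and the grasp point (between the pads) lies 5 mm behind it; z points along the fingers, y is the line along which they close (so a half turn about z gives the same grasp; the last joint's range is limited). The gripper opens to 85 mm and grips with 20 to 120 N. Pads are 22 mm wide; open, the fingers measure 114 mm over their backs; the gripper's body (76 mm by 85 mm) begins 54 mm behind the grasp point. The pads swing forward as they close: fully open they stand 13 mm farther back than shut.
Start: joints at [1.117, 0.264, 1.604, -0, 1.274, -0.037], TCP at [0.273, 0.617, 0.245] pointing down, gripper open.
Joint ranges: [-2.63, 2.63], [-0.94, 2.18], [0.31, 2.57], [-1.31, 4.45], [0, 2.66], [-2.55, 2.55]. Speed limits (rad/s): [2.57, 2.57, 3.14, 3.14, 3.14, 3.14].

### API

Orientations are given as a rotation vector (axis times angle).
In Python, from workcell import bot, eyes, spot_in gives the robot as it stands.
- The arm moves only by the tool carry_out, never from a script. Its argument "series" is text: rows parted by semicolons, each of 4 numbers parted by spaces: the shift along the world's x, y, z in m, then the turn about the world's z in degrees. In form: tx ty tz roll; .... A call has 1 to 20 rows; each row shifts and turns the commanded pose from where the row before left it; what a row does not reach is not made up. A row lasts 1/8 s, in which the tool goes at most 62.5 mm and 10.7 degrees, less where a joint would pass 70% of its speed; a pose out of reach is approached as far as the arm can. A call is refused whole if a number of a shift passes 0.0625 or a number of a turn 10.7, either way. A call with a gripper value outside its range is refused whole. "jaw" is the gripper command: -1 is shut, 1 is fully open, values between are in proportion, set as the call begins (left out, the last holds). The fingers move at their own pace and stop on an object; "grip_force" is the grip in N (left out, the last holds). Time passes only in rows, so rows that do not move let the fingers close. It gives the time, the measured TCP pose, the force, the opening and the grip force at its end, in the units of the state.
- bot.read_state(): the state, without advancing time (a new reading comes with each control period).
- eyes.read_camera(name): name is "scene" or "top" or "wrist"; returns (picture, depth): 420x560x3 uint8, blue, green, red; 420x560 float32, m along the optical axis (not along the pixel's ray), 0 where there is no reading.
- eyes.get_calibration(name): a dict with "K" (3x3 intrinsics, pixels), "distortion" ([k1, k2, p1, p2, k3] as OpenCV has them; the pictures are not rectified), "position" and "rotation" of the camera in the world; the wrist camera has in their place "T_tool_cam" (4x4, takes a point from camera to tool coordinates, whose origin is the TCP and whose axes are the flange's). Camera axes: x right, y down, z forward; pixel columns grow to the right and rows downward; lengths in m; the calibration is good to about 2 mm. A picture is of the moment at which its call begins: read the wrist's pose just before it. get_calibration takes no time and is no camera call.
- bot.finish_job(): hands the job in; it is judged then, once.
Trained networks look in the newest picture that a camera, given by its name, has taken for a name from the list of things; names that differ only in an ending like _2 or _b are one class to them, and where a whole thing is asked for, a point or a joint stands for the part that bears it (a point fixed in the world has none). Each returns a list of dicts, best first, with "score" (0 to 1); they miss things now and then, are a little off and sometimes report something else, mostly with a low value. They report only what shows in the picture. A call takes as long as a camera call. They do not tell look-alikes from the thing itself.
- spot_in(camera, target): "rect" ([centre column, centre row, width, height] in pixels, round what is visible of it).
The state is a dict: "time": time; "q": joint angles; "joint_vel": joint speeds; "joint_torque": joint torques, N m; "tool_pos": TCP position; "tcp_rot": TCP orientation; "wrist_force": force on the tool from outside, world axes, zero at the start; "torque": the same for the moment, N m; "width": opening from 0.0 (shut) to 1.0 (fully open); "grip_force": force on a finger pad.
Only numpy, scipy, OpenCV 4.12 (cv2) and the standard library are available. Lean on these libraries where they do the work, as an engineer would, in place of code of your own. Each camera call takes 0.05 s, during which the arm holds its last target. There are 200 camera calls.

### The job

Using the scraper block, not the fingers (the glass is sharp), wipe the three glass chips off the jig's wooden bed into its blue tray, then stand the scraper upright in the middle of its cork pad again. Then pull the spring jaw by its orange handle until its white pointer stands against the red clip, and finish while still gripping the handle, holding the jaw still at that mark so that a panel can be laid in. Do not move the red clip, and leave the bottle, the solder spool and the pliers alone.

Things in the scene. Friction and masses are not known exactly. Their poses are not given: they have to be found in the camera images.
- jig: Low clamping jig, fixed on the table, yaw up to 0.3 rad either way. Origin on the table under the middle of its plywood bed; x points away from the robot across the bed to the blue tray, y to the aluminium fixed fence, z up. Bed top 22 mm above the table, from x = -85 to +75 mm, open at both x ends. Fence inner face y = +65 mm, shut jaw's inner face y = -65 mm, both 14 mm above the bed.
- tray (a point): Middle of the floor of the jig's open blue tray, 4 mm above the table, at x = 114, y = 0 in the jig's frame; axes as the jig. The tray joins the bed's edge: 78 mm along x (from x = 75 to 153 mm) and 158 mm along y inside; far wall 24 mm and side walls 20 mm above the table.
- bracket (a point): Middle of the top of the jig's end bracket behind the jaw, 38 mm above the table, at y = -183 mm in the jig's frame; axes as the jig. Two brass spring tubes, 37 mm above the table at most, reach on to y = -251 mm.
- jaw (a joint): Travel of the aluminium spring jaw (m): 0 shut (as it starts), grows as it is pulled along the jig's -y, stop at 0.062. A spring pulls it shut with about 3.3 N at 0 and 110 N/m more, 10 N at the stop; it returns when let go. The pointer and the middle of the red clip are level when this value equals clip.
- handle (a point): Point to grip on the jaw's upright orange handle, 45 mm above the bed (67 mm above the table), in the middle of the handle's width and thickness; axes as the jig. The handle is a plate 16 mm thick along the jig's y, 50 mm wide along the jig's x, its top 87 mm above the table; it rises from the jaw bar, whose top is 36 mm above the table. It moves with the jaw.
- pointer (a point): Tip of the jaw's white pointer, a 3 mm wide bar sticking out along the jig's x towards the scale, 34 mm above the table; axes as the jig. It moves with the jaw.
- clip (a joint): Place of the red marker clip along the scale (m): the jaw travel at which the pointer stands against the clip's middle. Between 0.028 and 0.055, set differently each time; the clip is stiff and stays.
- mark (a point): Middle of the red clip's edge that faces the pointer, on its top, 31 mm above the table; axes as the jig. The clip is a red block 12 mm wide along the jig's y, 24 mm along its x, 9 mm high.
- scraper_grip (a point): Point to grip on the scraper block, 60 mm above its underside, in the middle of its wooden handle; x is its thickness, y its length, z up (same either way round). Handle 22 mm thick, 70 mm long, from 40 to 85 mm above the underside; the block below it, with a black rubber foot, is 34 mm thick, 110 mm long, 40 mm high. About 200 g. Starts on the cork pad.
- pad: Cork pad, fixed on the table, 100 mm along its x, 150 mm along its y, 4 mm thick. Origin: middle of its underside, on the table. The scraper starts on it roughly aligned with it.
- chip1_center (a point): Middle of a loose green glass chip, about 26 mm across, 7 mm thick, 10 g, lying flat on the bed at the start.
- chip2_center (a point): Middle of a loose blue glass chip, about 26 mm across, 7 mm thick, 10 g, lying flat on the bed at the start.
- chip3_center (a point): Middle of a loose amber glass chip, about 26 mm across, 7 mm thick, 10 g, lying flat on the bed at the start.
- bottle: White bottle, 42 mm across, 100 mm high, loose; origin under its middle. Leave alone.
- spool: Solder spool with black flanges, 56 mm across, 38 mm high, loose; origin under its middle. Leave alone.
- pliers: Red-handled pliers lying flat, about 155 mm long, 62 mm wide, 14 mm high, loose; origin at the pivot, on the table, x towards the jaws. Leave alone.
Not all that is in view belongs to the job. There is more than one size of the part that bears scraper_grip; the job needs the middle-sized.

How it is judged:
On the way, in this order (a step that is already met when the one before it is completed fails the run):
1. all three chips have been wiped off the bed into the blue tray (x of chip1_center in the frame of jig between 0.076 and 0.155 m and y of chip1_center in the frame of jig between -0.081 and 0.081 m and z of each of chip1_center, chip2_center, chip3_center in the frame of jig below 0.023 m and x of chip2_center in the frame of jig between 0.076 and 0.155 m and y of chip2_center in the frame of jig between -0.081 and 0.081 m and x of chip3_center in the frame of jig between 0.076 and 0.155 m and y of chip3_center in the frame of jig between -0.081 and 0.081 m), for 0.2 s.
2. the scraper stands upright on its cork pad, let go (horizontal distance between scraper_grip and pad below 0.035 m and height (world z) of scraper_grip between 0.058 and 0.072 m and angle between scraper_grip's own z axis and vertical below 0.12 rad and contact force between scraper and the fingers below 0.1 N and linear speed of scraper below 0.02 m/s), for 0.2 s.
3. the jaw is held by its handle with the pointer against the red clip (y of pointer in the frame of mark between -0.006 and 0.006 m and velocity of joint jaw between -0.01 and 0.01 m/s and contact force between jaw and the fingers above 2 N), for 0.2 s.
At the end, for the whole second after the job is handed in: The fingers hold the jaw (more than 2 N) still, its pointer within 6 mm of the red clip's middle (within the clip's width), the three chips lie in the tray below the level of the bed, and the scraper stands upright, untouched, within 35 mm of the pad's middle (all of step 1 and all of step 2 and all of step 3); the arm keeps its last pose, push and grip.
It fails at once if the gripper or arm touches a glass chip (contact force between any of the fingers, the arm and chip1 above 0.5 N or contact force between any of the fingers, the arm and chip2 above 0.5 N or contact force between any of the fingers, the arm and chip3 above 0.5 N).
It fails at once if the bottle is moved more than 30 mm (distance of bottle from where it was at the start of the episode above 0.03 m).
It fails at once if the solder spool is moved more than 30 mm (distance of spool from where it was at the start of the episode above 0.03 m).
It fails at once if the pliers is moved more than 30 mm (distance of pliers from where it was at the start of the episode above 0.03 m).
It fails at once if the red clip is moved more than 4 mm (distance of mark from where it was at the start of the episode above 0.004 m).
It also fails if it takes over 58 s, if anything falls off the work surface, if the arm or the gripper's body presses on something with over 40 N, if the wrist force passes 120 N, or if a joint passes its speed limit or range.

## Working session

There is one attempt and no reset: what is moved stays moved. The work goes in short steps, Python scripts to look and compute and a tool call to move; the robot and the scene stay as the last step left them, time stands still between calls to the robot, and variables do not carry over. Pictures are saved under pics/ and viewed, at most 10 in all, crops included, and the job is handed in when it is done.

Besides the shell and the picture viewer there is one more tool, called by a JSON object that holds its "op" and its "data". carry_out: Moves the arm, as the interface text tells. Its arguments: {"type":"object","properties":{"series":{"type":"string"},"jaw":{"type":"number"},"grip_force":{"type":"number"}},"required":["series"]}

```bash
mkdir -p pics
cat > h.py <<'E'
import numpy as np, cv2
from workcell import bot, eyes, spot_in
def cap(n):
    im,d=eyes.read_camera(n); return im,d,eyes.get_calibration(n)
def pose(c,st=None):
    if "position" in c:
        R=np.array(c["rotation"],float)
        if R.shape!=(3,3): R=cv2.Rodrigues(R)[0]
        return R,np.array(c["position"],float)
    T=np.array(c["T_tool_cam"]); Rt=cv2.Rodrigues(np.array(st["tcp_rot"],float))[0]
    return Rt@T[:3,:3], Rt@T[:3,3]+np.array(st["tool_pos"])
def rays(c,uv,st=None):
    p=cv2.undistortPoints(np.array(uv,float).reshape(-1,1,2),np.array(c["K"],float),np.array(c["distortion"],float)).reshape(-1,2)
    return np.c_[p,np.ones(len(p))]
def onz(c,uv,z,st=None):
    R,t=pose(c,st); r=rays(c,uv)@R.T
    return t+r*((z-t[2])/r[:,2])[:,None]
def bydepth(c,uv,dep,st=None):
    R,t=pose(c,st); r=rays(c,uv); return (r*np.array(dep).reshape(-1,1))@R.T+t
def proj(c,P,st=None):
    R,t=pose(c,st); return cv2.projectPoints((np.array(P,float).reshape(-1,3)-t)@R,np.zeros(3),np.zeros(3),np.array(c["K"],float),np.array(c["distortion"],float))[0].reshape(-1,2)
E
python3 - <<'E'
from h import *
for n in ("top","scene"):
    im,d,c=cap(n); cv2.imwrite(f"pics/{n}0.png",im); np.savez(f"{n}0.npz",im=im,d=d)
    print(n,np.round(pose(c)[1],3),np.round(pose(c)[0],2).tolist())
    for t in ("jig","handle","pointer","mark","scraper_grip","pad","chip1_center","chip2_center","chip3_center","bottle","spool","pliers"):
        for r in spot_in(n,t)[:4]:
            u=r["rect"]; i,j=int(min(max(u[1],0),419)),int(min(max(u[0],0),559))
            print(t,round(r["score"],2),np.round(u).astype(int).tolist(),np.round(bydepth(c,[u[:2]],[d[i,j]])[0],3))
E
```

```text
top [0.422 0.077 1.31 ] [[0.0, -1.0, 0.08], [-1.0, -0.0, -0.0], [0.0, -0.08, -1.0]]
jig 0.76 [321, 196, 120, 91] [ 0.56  -0.054  0.087]
handle 0.56 [335, 204, 42, 48] [ 0.542 -0.1    0.023]
pointer 0.77 [335, 205, 45, 48] [ 0.542 -0.101  0.023]
pointer 0.54 [320, 196, 121, 84] [ 0.562 -0.049  0.077]
scraper_grip 0.67 [107, 235, 34, 56] [0.447 0.549 0.092]
scraper_grip 0.65 [185, 235, 39, 14] [0.449 0.332 0.09 ]
scraper_grip 0.58 [188, 278, 22, 24] [0.325 0.325 0.065]
scraper_grip 0.39 [334, 203, 42, 54] [ 0.545 -0.097  0.021]
pad 0.79 [185, 234, 52, 38] [0.45  0.331 0.09 ]
pad 0.66 [442, 189, 23, 51] [ 0.592 -0.426  0.013]
chip1_center 0.4 [303, 216, 9, 4] [ 0.507 -0.004  0.029]
chip1_center 0.35 [185, 235, 37, 14] [0.449 0.33  0.091]
chip3_center 0.39 [294, 194, 2, 8] [0.573 0.021 0.031]
bottle 0.56 [226, 142, 18, 17] [0.717 0.222 0.078]
spool 0.77 [179, 160, 24, 21] [0.671 0.363 0.038]
pliers 0.97 [441, 187, 19, 51] [ 0.599 -0.424  0.008]
scene [1.418 0.503 0.856] [[-0.44, 0.57, -0.69], [0.9, 0.27, -0.35], [-0.01, -0.78, -0.63]]
jig 0.88 [246, 226, 118, 77] [ 0.596 -0.022  0.019]
jig 0.55 [143, 194, 42, 31] [ 0.594 -0.404  0.011]
handle 0.64 [236, 208, 50, 35] [ 0.543 -0.089  0.022]
pointer 0.74 [235, 207, 49, 35] [ 0.541 -0.093  0.023]
scraper_grip 0.94 [384, 227, 42, 39] [0.46  0.34  0.041]
scraper_grip 0.84 [469, 246, 33, 68] [0.491 0.561 0.086]
scraper_grip 0.74 [394, 203, 26, 13] [0.332 0.336 0.033]
pad 0.88 [387, 238, 60, 34] [0.465 0.356 0.011]
chip1_center 0.58 [266, 211, 6, 10] [0.52  0.001 0.027]
chip2_center 0.56 [371, 289, 24, 28] [0.691 0.375 0.04 ]
chip2_center 0.44 [274, 216, 6, 7] [0.538 0.038 0.032]
chip3_center 0.4 [266, 227, 4, 2] [0.585 0.036 0.027]
bottle 0.96 [309, 279, 15, 37] [0.746 0.237 0.064]
spool 0.82 [371, 290, 24, 26] [0.696 0.378 0.042]
pliers 0.71 [142, 194, 40, 30] [ 0.597 -0.405  0.011]
```

Run:
```python
import cv2
a=cv2.imread("pics/top0.png"); cv2.imwrite("pics/top0c.png",cv2.resize(a[120:300,80:480],None,fx=2,fy=2,interpolation=cv2.INTER_CUBIC)) 
cv2.imwrite("pics/jig0.png",cv2.resize(a[140:255,250:410],None,fx=5,fy=5,interpolation=cv2.INTER_CUBIC))
```

```text
(no output)
```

View pics/top0c.png

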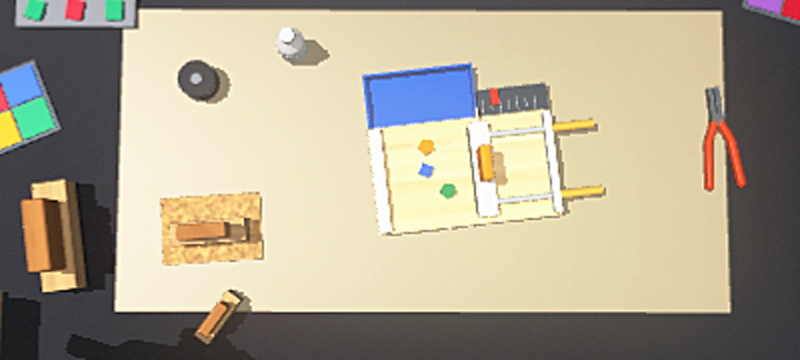

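View pics/jig0.png

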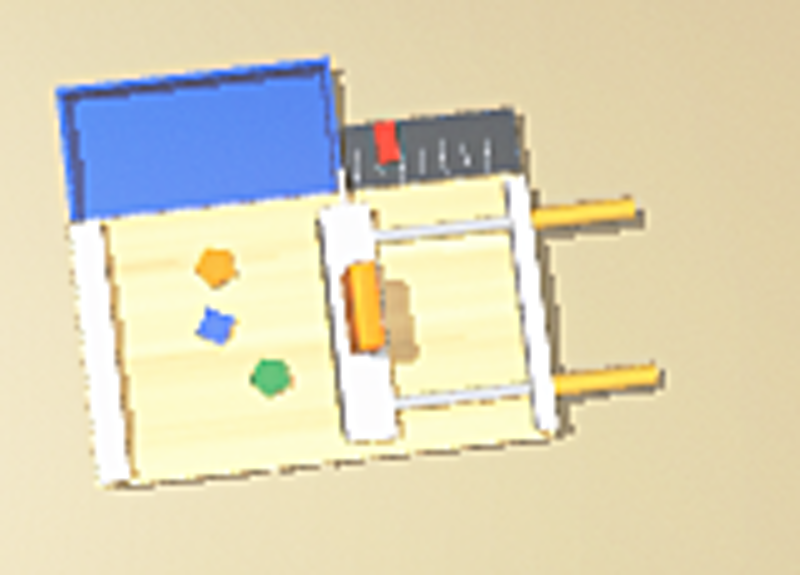

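The top view shows the jig at (321,196) yawed about +0.12 rad. Chips are amber (293,194), blue (293,205) and green (304,216), and the red clip is at (327,169).

There are three scrapers: a large one off the table at (107,235), a small one at (188,278), and one on the pad at (185,234). The one on the pad is about 110 mm long, so it is the middle-sized one.

Run:
```python
from h import *
st=bot.read_state(); print({k:np.round(v,3).tolist() for k,v in st.items()})
print(np.round(cv2.Rodrigues(np.array(st["tcp_rot"],float))[0],3).tolist()); cw=eyes.get_calibration("wrist"); print(np.round(cw["T_tool_cam"],3).tolist(),np.round(cw["K"],1).tolist())
c=eyes.get_calibration("top"); z=lambda *p:(np.array(p,float)+.5)/5+[250,140]-.5
# jig frame from tray outer corners & bed corners
W=[onz(c,[z(*p)],h)[0] for p,h in (((57,90),.022),((328,58),.022),((105,487),.022))]
for w in W: print(np.round(w,3))
for n,p,h in (("amber",(216,268),.029),("blue",(216,326),.029),("green",(271,377),.029),("clip",(387,142),.031),("handletop",(367,306),.087),("fence in front",(132,482),.022),("fence in back",(106,225),.022)): print(n,np.round(onz(c,[z(*p)],h)[0],3))
# scraper handle top
d=np.load("top0.npz")["d"]; u,v=np.meshgrid(range(560),range(420)); P=bydepth(c,np.c_[u.ravel(),v.ravel()],d.ravel()).reshape(420,560,3)
m=(abs(P[...,0]-.45)<.08)&(abs(P[...,1]-.33)<.1)
for lo,hi in((.078,.11),(.03,.06)):
    q=P[m&(P[...,2]>lo)&(P[...,2]<hi)][:,:2]*1000; r=cv2.minAreaRect(q.astype(np.float32)); print(lo,len(q),r)
```

```text
{'time': 1.3, 'q': [1.117, 0.264, 1.604, -0.0, 1.274, -0.037], 'joint_vel': [-0.0, 0.001, 0.0, -0.0, -0.001, 0.001], 'joint_torque': [0.001, -51.507, -36.773, -0.0, 0.001, 0.0], 'tool_pos': [0.273, 0.617, 0.245], 'tcp_rot': [0.65, 3.074, -0.0], 'wrist_force': [-0.598, -0.364, -1.306], 'torque': [-0.029, 0.006, -0.036], 'grip_force': 0.0, 'width': 0.996}
[[-0.914, 0.405, -0.0], [0.405, 0.914, -0.0], [-0.0, -0.0, -1.0]]
[[0.0, -0.962, -0.273, 0.068], [1.0, 0.0, 0.0, -0.0], [-0.0, -0.273, 0.962, -0.13], [0.0, 0.0, 0.0, 1.0]] [[347.4, 0.0, 285.2], [0.0, 347.4, 209.0], [0.0, 0.0, 1.0]]
[0.683 0.121 0.022]
[ 0.703 -0.043  0.022]
[0.444 0.091 0.022]
amber [0.575 0.025 0.029]
blue [0.54  0.025 0.029]
green [ 0.51  -0.007  0.029]
clip [ 0.651 -0.077  0.031]
handletop [ 0.546 -0.058  0.087]
fence in front [0.447 0.075 0.022]
fence in back [0.601 0.091 0.022]
0.078 200 ((447.88836669921875, 345.0924987792969), (21.90622901916504, 69.66374969482422), 4.466845989227295)
0.03 233 ((447.8164978027344, 345.02447509765625), (33.92266845703125, 109.93708038330078), 4.547847270965576)
```

Run:
```python
import cv2
a=cv2.imread("pics/scene0.png"); cv2.imwrite("pics/scr0.png",cv2.resize(a[180:290,350:510],None,fx=4,fy=4,interpolation=cv2.INTER_CUBIC))
```

```text
(no output)
```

View pics/scr0.png

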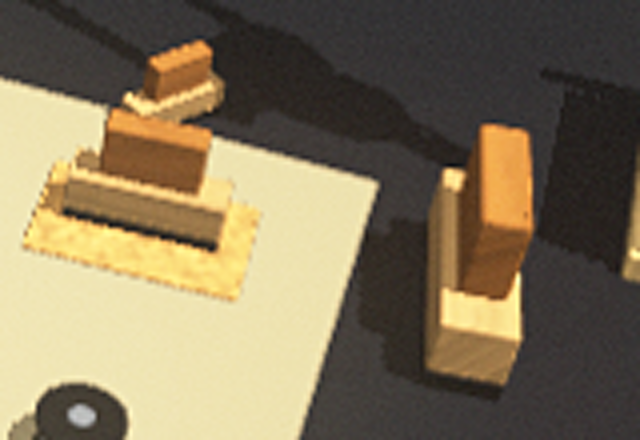

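Only the block on the pad measures 34 x 110 mm (handle 22 x 70), so it is the middle size. Its pose is (0.448, 0.345) with yaw +4.5°. Next I move above it.

{"op": "carry_out", "data": {"series": "0.022 -0.034 0 -7.7;0.022 -0.034 0 -7.7;0.022 -0.034 0 -7.7;0.022 -0.034 0 -7.7;0.022 -0.034 0 -7.7;0.022 -0.034 0 -7.7;0.022 -0.034 0 -7.7;0.021 -0.034 0 -7.7;0 0 0 0;0 0 0 0", "jaw": 1}}

```text
time: 2.55
tool_pos: [0.4482, 0.3455, 0.2454]
tcp_rot: [-2.131, -2.307, -0.001]
wrist_force: [-0.1, -0.1, 0.4]
width: 1.002
grip_force: 0.0
```

Run:
```python
from h import *
st=bot.read_state(); R=cv2.Rodrigues(np.array(st["tcp_rot"],float))[0]
print(st["time"],np.round(st["tool_pos"],4),"tooly deg",np.degrees(np.arctan2(R[1,1],R[0,1])))
im,d,c=cap("wrist"); cv2.imwrite("pics/w1.png",im)
u,v=np.meshgrid(range(560),range(420)); P=bydepth(c,np.c_[u.ravel(),v.ravel()],d.ravel(),st).reshape(420,560,3)
m=(abs(P[...,0]-.45)<.08)&(abs(P[...,1]-.345)<.1)&(d>0)
for lo,hi in((.083,.095),(.036,.05)):
    q=P[m&(P[...,2]>lo)&(P[...,2]<hi)]; r=cv2.minAreaRect((q[:,:2]*1000).astype(np.float32)); print(lo,len(q),r,np.median(q[:,2]) if len(q) else 0)
# pad from top image
t=np.load("top0.npz"); ct=eyes.get_calibration("top"); z=lambda *p:(np.array(p,float)+.5)/2+[80,120]-.5
w=np.array([onz(ct,[z(*p)],.004)[0] for p in((160,200),(261,193),(263,262),(163,266))]); print(np.round(w,3).tolist(),w.mean(0))
```

```text
2.55 [0.4482 0.3455 0.2454] tooly deg 4.543767150192996
0.083 2087 ((449.05413818359375, 345.9574890136719), (21.64944076538086, 70.31548309326172), 5.156211853027344) 0.09030098164588768
0.036 1759 ((449.50048828125, 345.6627502441406), (34.075443267822266, 110.50935363769531), 4.7265238761901855) 0.04531639848414082
[[0.496, 0.426, 0.004], [0.507, 0.274, 0.004], [0.403, 0.269, 0.004], [0.397, 0.419, 0.004]] [0.45059103 0.34705678 0.004     ]
```

{"op": "carry_out", "data": {"series": "0.001 0.0005 -0.04 0;0 0 -0.04 0;0 0 -0.035 0;0 0 -0.03 0;0 0 -0.02 0;0 0 -0.015 0;0 0 0 0"}}

```text
time: 3.48
tool_pos: [0.448, 0.3458, 0.064]
tcp_rot: [-2.13, -2.308, 0.004]
wrist_force: [-1.2, 0.8, -0.3]
width: 0.999
grip_force: 0.0
```

{"op": "carry_out", "data": {"series": "0 0 0 0;0 0 0 0;0 0 0 0;0 0 0 0;0 0 0 0;0 0 0 0", "jaw": -1, "grip_force": 70}}

```text
time: 4.22
tool_pos: [0.4497, 0.3459, 0.066]
tcp_rot: [2.132, 2.307, 0.001]
wrist_force: [-1.1, -1.3, 5.0]
width: 0.245
grip_force: 69.1
```

{"op": "carry_out", "data": {"series": "0 0 0.03 0;0 0 0.045 0;0 0 0.06 0;0.002 -0.02 0.03 0;0.003 -0.04 0.02 0.3;0.003 -0.05 0.01 0.4;0.003 -0.055 0 0.4;0.003 -0.055 0 0.4;0.003 -0.05 0 0.4;0.002 -0.04 0 0.4;0.002 -0.026 0 0;0 0 0 0;0 0 0 0"}}

```text
time: 5.85
tool_pos: [0.4698, 0.0102, 0.2595]
tcp_rot: [-2.085, -2.348, 0.001]
wrist_force: [0.5, -0.7, -3.5]
width: 0.251
grip_force: 68.9
```

Run:
```python
from h import *
st=bot.read_state(); R=cv2.Rodrigues(np.array(st["tcp_rot"],float))[0]
print(st["time"],np.round(st["tool_pos"],4),"tooly deg",np.degrees(np.arctan2(R[1,1],R[0,1])),st["width"],st["wrist_force"])
im,d,c=cap("wrist"); cv2.imwrite("pics/w2.png",im); np.savez("w2.npz",im=im,d=d,tp=st["tool_pos"],tr=st["tcp_rot"])
yaw=.118; o=np.array([.538,.021]); X=np.array([np.cos(yaw),np.sin(yaw)]); Y=np.array([-X[1],X[0]])
def pts(l): return [[*(o+x/1000*X+y/1000*Y),z/1000] for x,y,z in l]
for l in ([(-85,65,22),(75,65,22),(75,-65,22),(-85,-65,22)],[(75,79,22),(153,79,24),(153,-79,24),(75,-79,20)],[(-30,-25,29),(2,3,29),(37,0,29)]):
    for p in proj(c,pts(l),st): cv2.circle(im,tuple(int(round(a)) for a in p),3,(255,0,255),1)
cv2.imwrite("pics/w2m.png",im)
```

```text
5.85 [0.4698 0.0102 0.2595] tooly deg 6.798266583936368 0.2514101574172003 [ 0.52258522 -0.72720659 -3.48486304]
```

View pics/w2m.png

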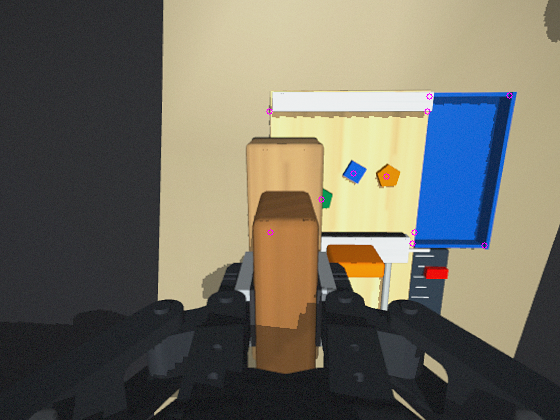

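The wrist view agrees with the jig estimate: fence, tray corners and chips all lie on the projected marks, and the red clip is at (437,273). Now I lower the scraper behind the green chip.

{"op": "carry_out", "data": {"series": "0 0 -0.04 0;0 0 -0.05 0;0 0 -0.04 0;0 0 -0.025 0;0 0 -0.012 0;0 0 -0.006 0;0 0 0 0"}}

```text
time: 6.78
tool_pos: [0.4708, 0.01, 0.0878]
tcp_rot: [2.084, 2.35, 0.001]
wrist_force: [-0.1, -0.0, -2.4]
width: 0.25
grip_force: 69.0
```

{"op": "carry_out", "data": {"series": "0 0 -0.0025 0;0 0 0 0;0.007 0.001 0 0;0.013 0.0015 0 0;0.014 0.0017 0 0;0.014 0.0017 0 0;0.014 0.0017 0 0;0.014 0.0017 0 0;0.014 0.0017 0 0;0.014 0.0017 0 0;0.014 0.0017 0 0;0.014 0.0017 0 0;0.014 0.0017 0 0;0.013 0.0015 0 0;0.011 0.001 0 0;0 0 0 0;0 0 0 0"}}

```text
time: 8.9
tool_pos: [0.6398, 0.03, 0.0845]
tcp_rot: [-2.085, -2.349, 0.001]
wrist_force: [0.5, -1.7, -2.7]
width: 0.253
grip_force: 69.1
```

Run:
```python
from h import *
im,d,c=cap("scene"); a=cv2.resize(im[160:290,170:330],None,fx=4.5,fy=4.5,interpolation=cv2.INTER_CUBIC)
cv2.imwrite("pics/s1.png",a); print(bot.read_state()["time"])
```

```text
8.95
```

View pics/s1.png

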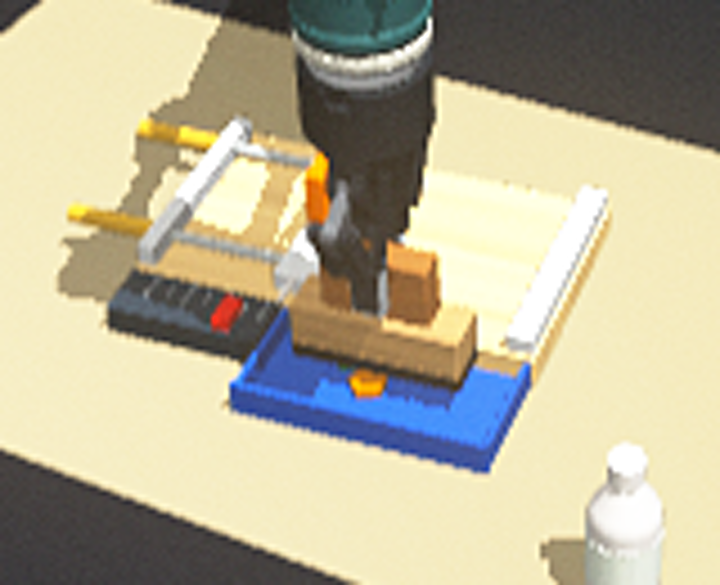

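Amber lies in the tray and the others should be below the scraper's face. I lift, carry the scraper back over the pad, and check the tray from the top.

{"op": "carry_out", "data": {"series": "0 0 0.03 0;0 0 0.05 0;0 0 0.05 0;-0.008 0.016 0.01 0;-0.02 0.03 0 0;-0.024 0.04 0 -0.4;-0.024 0.04 0 -0.4;-0.024 0.04 0 -0.4;-0.024 0.04 0 -0.4;-0.024 0.04 0 -0.4;-0.02 0.035 0 -0.3;-0.014 0.023 0 0;-0.008 0.012 0 0;0 0 0 0;0 0 0 0"}}

```text
time: 10.82
tool_pos: [0.4504, 0.3452, 0.2243]
tcp_rot: [2.132, 2.307, -0.001]
wrist_force: [-0.2, 0.0, -1.7]
width: 0.247
grip_force: 69.1
```

Run:
```python
from h import *
st=bot.read_state(); print(st["tool_pos"],st["width"])
im,d,c=cap("top"); cv2.imwrite("pics/t2.png",cv2.resize(im[130:250,160:410],None,fx=3.2,fy=3.2,interpolation=cv2.INTER_CUBIC))
```

```text
[0.45041283 0.34515662 0.22434799] 0.24720169340080198
```

View pics/t2.png

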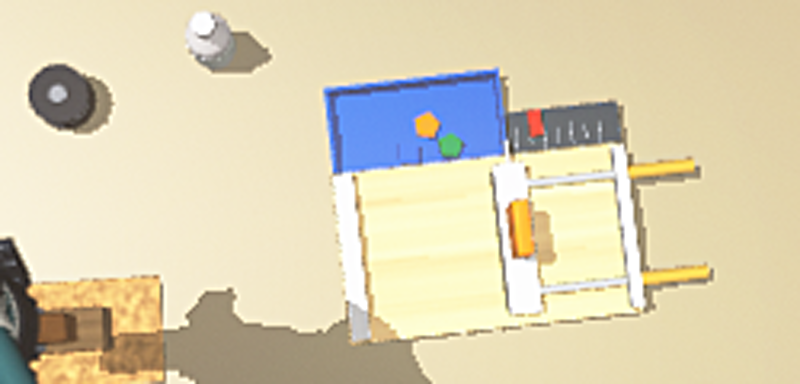

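Bed is clear; amber is at (427,124) and green at (450,145) in the tray. Blue blends with the tray near (408,150), so I check it by depth.

Run:
```python
from h import *
for n in("top","scene"):
    im,d,c=cap(n); st=None
    u,v=np.meshgrid(range(560),range(420)); P=bydepth(c,np.c_[u.ravel(),v.ravel()],d.ravel()).reshape(420,560,3)
    yaw=.118; X=np.array([np.cos(yaw),np.sin(yaw)]); Y=np.array([-X[1],X[0]]); q=P[...,:2]-[.538,.021]
    x,y,z=q@X*1000,q@Y*1000,P[...,2]*1000
    m=(x>72)&(x<152)&(abs(y)<75)
    ref=np.median(z[m&(x>90)&(x<140)]); print(n,ref)
    G=np.full((10,15),np.nan)
    for i in range(10):
        for j in range(15):
            s=z[(abs(x-(72+8*i))<4)&(abs(y-(-70+10*j))<5)]
            if len(s): G[i,j]=np.max(s)
    print(np.round(G).tolist() if n=="x" else "\n".join(" ".join(f"{a:4.0f}" for a in r) for r in G))
    for t in("chip1_center","chip2_center","chip3_center"):
        for r in spot_in(n,t)[:3]:
            w=r["rect"]; print(t,round(r["score"],2),np.round(w).astype(int).tolist(),x[int(w[1]),int(w[0])],y[int(w[1]),int(w[0])],z[int(w[1]),int(w[0])])
    if n=="scene": crop=im[205:265,215:300]
    else: crop0=im[148:190,255:325]
a=cv2.resize(crop,(790,558),interpolation=cv2.INTER_CUBIC); b=cv2.resize(crop0,(400,240),interpolation=cv2.INTER_CUBIC)
cv2.imwrite("pics/chk.png",cv2.convertScaleAbs(np.vstack([cv2.resize(a,(480,340)),cv2.resize(b,(480,260))]),alpha=1.3))
```

```text
top 5.50975245437102
  26   27   27   28   24   25   26   27   28   29   25   28   27   27   38
  10    9    7   19   15   17   11   17   16   15    6    9    9    9    7
  11    8   11   15   16   13   11   18   13   13    7    7   10    7    9
   8   10    8   14   17   15    9   12   16   15    9    7    6    8    8
   7   11    6    7   14   16   14   16    7    8   10   10   12    8    7
  12    7    9    8   10   18   17   14    9    5   10    7    9   10    8
  10   10   10    7   11   15   13   11    8    8    6    9    9    9   10
   7   10    7    6    7    8   11    8    9    9    8    9   12    9   11
  11    9   10   10   10   11    8    7   10    9    9   10    8    7   10
   9   10    9    8   10   10    8    9    8    8   10   10    7    8    9
chip1_center 0.39 [301, 175, 2, 0] 91.19864433320656 -32.118665141951276 11.54651602532053
chip2_center 0.47 [287, 181, 6, 11] 78.68033449562334 11.925608625543735 5.753756755460637
chip3_center 0.51 [294, 170, 1, 12] 111.52814917964741 -13.082113683678376 13.667081052801011
scene 3.1054886100913004
  23   27   28   25   26   2
[... 201 characters left out ...]
    6    6   13   14   14    9   12   15   15    8    8    8    5    9
   7    7    7    9   14   15   11    8   16   14    6    7    7    6    7
   8    8    8    7    7   13   15   16    6    9    7    7    7    7    9
   7    7    8    5    7   15   15   14    9    8    7    7    8    6    7
   6    8    9    7    6    6   15   10    7    6    5    7    6    7    7
   5    6    9    7    7    7    8    9    7    8    6    5    7    6    8
-741 -744 -747 -744 -747 -745 -741 -742 -745 -743 -741 -744 -747 -744 -746
chip1_center 0.61 [249, 240, 5, 8] 94.46653782124523 -24.63375458097471 10.366826129256212
chip2_center 0.37 [263, 243, 8, 6] 93.05948972860462 17.04845601952684 9.978044125461771
```

View pics/chk.png

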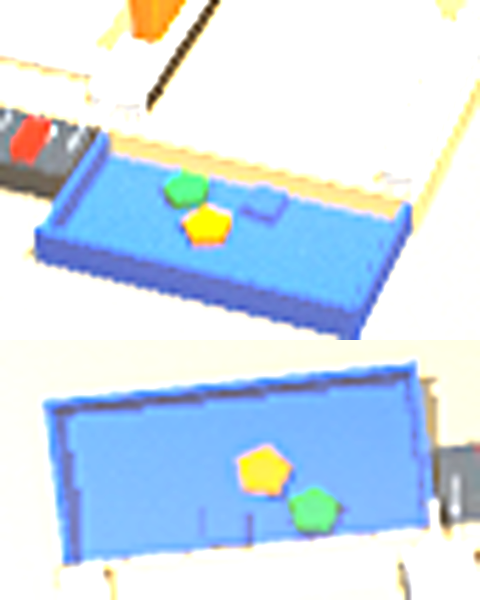

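All three chips lie flat in the tray: blue near jig (90,15) mm, green near (92,-25), amber near (112,-10). Now I stand the scraper on the pad.

{"op": "carry_out", "data": {"series": "0 0 -0.03 0;0 0.0005 -0.045 0;0 0.001 -0.04 0;0 0 -0.02 0;0 0 -0.012 0;0 0 -0.006 0;0 0 -0.003 0;0 0 0 0"}}

```text
time: 12.28
tool_pos: [0.4508, 0.3479, 0.0695]
tcp_rot: [2.132, 2.307, 0.002]
wrist_force: [0.7, 0.2, -2.2]
width: 0.248
grip_force: 69.1
```

{"op": "carry_out", "data": {"series": "0 0 -0.002 0;0 0 0 0;0 0 -0.0015 0;0 0 0 0;0 0 0 0"}}

```text
time: 12.9
tool_pos: [0.4506, 0.3477, 0.066]
tcp_rot: [2.132, 2.307, 0.001]
wrist_force: [-1.2, -1.8, 4.6]
width: 0.254
grip_force: 69.8
```

{"op": "carry_out", "data": {"series": "0 0 0 0;0 0 0 0;0 0 0 0;0 0 0 0;0 0 0 0", "jaw": 1}}

```text
time: 13.52
tool_pos: [0.4502, 0.3475, 0.0652]
tcp_rot: [-2.132, -2.307, 0.0]
wrist_force: [0.1, -0.2, 0.4]
width: 0.999
grip_force: 0.0
```

{"op": "carry_out", "data": {"series": "0 0 0.02 0;0 0 0.04 0;0 0 0.05 0;0 0 0.04 0;0 0 0.02 0;0 0 0 0"}}

```text
time: 14.28
tool_pos: [0.451, 0.348, 0.2366]
tcp_rot: [2.132, 2.307, 0.005]
wrist_force: [0.6, -0.1, -0.0]
width: 1.002
grip_force: 0.0
```

Run:
```python
from h import *
st=bot.read_state(); im,d,c=cap("wrist")
u,v=np.meshgrid(range(560),range(420)); P=bydepth(c,np.c_[u.ravel(),v.ravel()],d.ravel(),st).reshape(420,560,3)
m=(abs(P[...,0]-.45)<.08)&(abs(P[...,1]-.345)<.1)&(d>0)
for lo,hi in((.083,.095),(.036,.05)):
    q=P[m&(P[...,2]>lo)&(P[...,2]<hi)]; print(cv2.minAreaRect((q[:,:2]*1000).astype(np.float32)),np.median(q[:,2]))
```

```text
((451.119873046875, 347.8789978027344), (21.81991958618164, 70.1065673828125), 5.099445819854736) 0.0903571954904541
((451.5157470703125, 347.4029541015625), (34.120567321777344, 110.78480529785156), 4.602013111114502) 0.04528719038234491
```

Scraper stands at the pad's middle. Next I go above the handle, turned to close along the jig's y.

{"op": "carry_out", "data": {"series": "0.005 -0.02 0 -6;0.0095 -0.04 0 -8;0.0095 -0.04 0 -8;0.0095 -0.04 0 -8;0.0095 -0.04 0 -8;0.0095 -0.04 0 -8;0.0095 -0.04 0 -8;0.0095 -0.04 0 -8;0.0095 -0.04 0 -8;0.0085 -0.0355 0 -8;0.0065 -0.03 0 -6;0 0 0 -3.7;0 0 0 0;0 0 0 0"}}

```text
time: 16.08
tool_pos: [0.5454, -0.0576, 0.2335]
tcp_rot: [-3.135, -0.189, 0.004]
wrist_force: [-0.6, 0.4, 0.1]
width: 1.003
grip_force: 0.0
```

```bash
cat > jg.py <<'E'
from h import *
yaw=.118; o=np.array([.538,.021]); X=np.array([np.cos(yaw),np.sin(yaw)]); Y=np.array([-X[1],X[0]])
def toj(p): q=np.atleast_2d(p)[:,:2]-o; return np.c_[q@X,q@Y]*1000
def comp(mask): # largest blob
    n,l,s,ce=cv2.connectedComponentsWithStats(mask.astype(np.uint8)); i=1+np.argmax(s[1:,4]); return l==i,s[i]
def look():
    st=bot.read_state(); im,d,c=cap("wrist"); h=cv2.cvtColor(im,cv2.COLOR_BGR2HSV)
    u,v=np.meshgrid(range(560),range(420)); P=bydepth(c,np.c_[u.ravel(),v.ravel()],d.ravel(),st).reshape(420,560,3)
    return st,im,d,c,h,P
E
python3 - <<'E'
from jg import *
st,im,d,c,h,P=look(); np.savez("w3.npz",im=im,d=d,P=P); cv2.imwrite("pics/w3.png",im)
R=cv2.Rodrigues(np.array(st["tcp_rot"],float))[0]; print(st["time"],np.round(st["tool_pos"],4),np.degrees(np.arctan2(R[1,1],R[0,1])))
m=(h[...,1]>150)&(d>0)&(d<.6)
red,s=comp(m&((h[...,0]<5)|(h[...,0]>174))); print("red",s,np.median(P[red],0))
vv,uu=np.nonzero(red); W=onz(c,np.c_[uu,vv],.031,st); print("clip",toj(W).min(0),toj(W).max(0),cv2.minAreaRect((W[:,:2]*1000).astype(np.float32)))
q=P[(P[...,2]>.08)&(P[...,2]<.095)&(d>0)&(h[...,1]>120)]; print("handle",len(q),toj(q).min(0),toj(q).max(0),cv2.minAreaRect((q[:,:2]*1000).astype(np.float32)),np.median(q[:,2]))
for t in("pointer","mark","handle"): print(t,[(round(r["score"],2),np.round(r["rect"]).tolist()) for r in spot_in("wrist",t)[:3]])
E
```

```text
16.075 [ 0.5454 -0.0576  0.2335] -83.10111001078391
red [313  56  15  30 399] [ 0.65212408 -0.07679599  0.03243318]
clip [  89.42636756 -116.78132497] [ 113.33082775 -104.48389285] ((651.7183227539062, -77.03643035888672), (24.049297332763672, 12.183601379394531), 5.905641555786133)
handle 1096 [-22.93040239 -87.79811018] [ 26.27614555 -72.88072342] ((549.1143798828125, -58.64402389526367), (49.19575500488281, 14.832308769226074), 6.522024154663086) 0.08823938410755333
pointer []
mark [(0.58, [322.0, 71.0, 15.0, 28.0])]
handle [(0.66, [328.0, 172.0, 125.0, 166.0])]
```

View pics/w3.png

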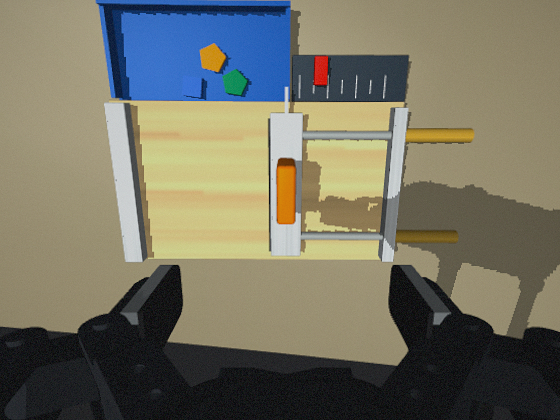

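The view shows the handle at (286,191), the pointer bar at (287,88–112) and the red clip at (321,71). I compute the pull and descend onto the handle.

```bash
cat >> jg.py <<'E'
def gap(P=None):
    st,im,d,c,h,P=look(); 
    red,s=comp((h[...,1]>150)&(d>0)&(d<.6)&((h[...,0]<5)|(h[...,0]>174)))
    vv,uu=np.nonzero(red); W=toj(onz(c,np.c_[uu,vv],.031,st))
    # white pointer: low-saturation bright pixels, jig x 77..86 at z=.034
    u,v=np.meshgrid(range(560),range(420)); J=toj(onz(c,np.c_[u.ravel(),v.ravel()],.034,st)).reshape(420,560,2)
    w=(J[...,0]>79)&(J[...,0]<92)&(J[...,1]<-50)&(J[...,1]>-140)&(h[...,1]<60)&(h[...,2]>150)
    w,_=comp(w)
    print("time",st["time"],"TCP",np.round(st["tool_pos"],4),"clip",W.min(0),W.max(0),"pointer",w.sum(),J[w].min(0),J[w].max(0),"gap mm",J[w][:,1].mean()-(W[:,1].min()+W[:,1].max())/2)
    return im
E
python3 -c "
from jg import *
gap()"
```

```text
time 16.275 TCP [ 0.5461 -0.0576  0.235 ] clip [  89.96827007 -116.91468844] [ 113.23370053 -104.52695415] pointer 30 [ 79.52667402 -81.35237269] [ 87.20491854 -79.52457566] gap mm 30.285566594110477
```

{"op": "carry_out", "data": {"series": "0.002 -0.0005 -0.03 0.3;0.002 -0.0005 -0.045 0;0 0 -0.04 0;0 0 -0.03 0;0 0 -0.015 0;0 0 -0.0075 0;0 0 0 0"}}

```text
time: 17.2
tool_pos: [0.5508, -0.059, 0.0683]
tcp_rot: [3.135, 0.195, 0.001]
wrist_force: [0.9, 0.8, 0.5]
width: 1.003
grip_force: 0.0
```

{"op": "carry_out", "data": {"series": "0 0 -0.004 0;0 0 0 0;0 0 0 0;0 0 0 0;0 0 0 0;0 0 0 0;0 0 0 0", "jaw": -1, "grip_force": 70}}

```text
time: 18.08
tool_pos: [0.5505, -0.0586, 0.0643]
tcp_rot: [-3.135, -0.194, -0.001]
wrist_force: [-0.6, 3.8, 5.1]
width: 0.178
grip_force: 69.1
```

```bash
python3 -c "
from jg import *
gap()"
```

```text
time 18.075 TCP [ 0.5505 -0.0586  0.0643] clip [  89.01585544 -116.98685787] [ 113.34668395 -103.90661887] pointer 154 [ 79.25799797 -82.99868947] [ 87.82332811 -80.33068697] gap mm 28.792915262793116
```

{"op": "carry_out", "data": {"series": "0.0002 -0.002 0 0;0.0005 -0.004 0 0;0.0005 -0.004 0 0;0.0005 -0.004 0 0;0.0005 -0.004 0 0;0.0005 -0.004 0 0;0.0004 -0.004 0 0;0.0003 -0.003 0 0;0 0 0 0;0 0 0 0;0 0 0 0"}}

```text
time: 19.5
tool_pos: [0.5537, -0.087, 0.0643]
tcp_rot: [-3.134, -0.194, -0.0]
wrist_force: [-2.2, 6.8, 6.0]
width: 0.178
grip_force: 69.2
```

```bash
python3 -c "
from jg import *
im=gap(); cv2.imwrite('pics/w4.png',cv2.resize(im[0:210,150:430],None,fx=2.5,fy=2.5,interpolation=cv2.INTER_CUBIC))"
```

```text
time 19.5 TCP [ 0.5537 -0.087   0.0643] clip [  89.18461244 -116.8192326 ] [ 113.51932095 -104.95614423] pointer 158 [  79.14241396 -111.57955951] [  87.70809459 -108.48281919] gap mm 0.6958209249272329
```

View pics/w4.png

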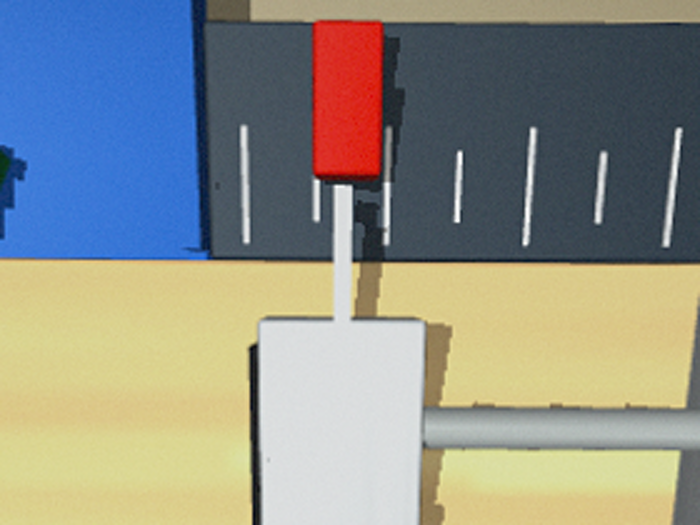

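The pointer at (343,185) stands against the middle of the clip (313–383), with a gap of 0.7 mm. I hold briefly and hand in.

{"op": "carry_out", "data": {"series": "0 -0.0005 0 0;0 0 0 0;0 0 0 0;0 0 0 0"}}

```text
time: 20.05
tool_pos: [0.5538, -0.0874, 0.0644]
tcp_rot: [-3.134, -0.194, -0.0]
wrist_force: [-2.3, 6.8, 6.1]
width: 0.178
grip_force: 69.2
```

```bash
python3 -c "
from h import *
print(bot.finish_job())"
```

```text
the job is handed in; nothing more can be done
None
```

I handed the job in at about 20 s (no verdict came back): the three chips lie in the tray, the scraper stands in the middle of its pad, and the jaw is held with its pointer within about 1 mm of the red clip's middle.

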